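# Put the bakery scraper away in its slotted block and drop the bar

### The job

The wide-bladed scraper has been left on the counter with its handle under the clear display riser: draw it out by the blade until it is all clear of the riser, lay it flat on the counter and let go. Then take it by the handle, slide it blade first and level into the slot of the wooden block until it is fully home, and only then swing the block's steel bar fully down behind the blade. Leave the narrow knife beside it and the other loose things where they are.

Things in the scene. Friction and masses are not known exactly. Their poses are not given: they have to be found in the camera images.
- scraper: The scraper to put away: flat steel blade 80 long x 60 wide x 4 mm thick, dark wooden handle 130 long x 24 wide x 20 mm high, 180 g. It lies flat; blade and handle share one flat underside. Origin: on the underside, middle of the shoulder where blade and handle meet. x points along the blade to its tip (blade x = 0 to 80 mm, handle x = 0 to -130 mm), y across the blade, z up.
- scraper_tip (a point): middle of the scraper blade's front edge, on the underside (80 mm ahead of the scraper's origin)
- scraper_end (a point): rear end of the scraper's handle, on the underside (130 mm behind the scraper's origin)
- knife: A narrow palette knife of the same steel and wood, to be left alone: blade 95 x 28 x 4 mm, handle 130 x 24 x 20 mm, origin and axes as the scraper's. It lies parallel to the scraper, about 124 mm to one side or the other, also with its handle under the riser.
- riser: Fixed clear acrylic bridge, 150 mm deep (x) x 270 mm long (y), top board 55 to 61 mm above the counter, 6 mm end walls at y = +-132 mm, open front and rear. Origin on the counter under its centre. Front edge at x = -75 mm, where the blades stick out towards -x. Two small boxes stand on it, up to 141 mm high, over x = -3 to 73, y = -35 to 37 mm.
- holder: Fixed wooden block, 100 deep (x) x 150 wide (y) x 73 mm high, with one level slot in its front (-x) face. Origin on the counter under its centre; x points the way the scraper goes in. A 28 mm wide tongue under the slot, top at z = 30 mm, reaches out to x = -92 mm and carries the handle. Before it (x = -72 to -50) stand steel posts 57 mm high at y = 56 to 76 (hinge) and -58 to -74 mm (catch).
- slot_mouth (a point): middle of the slot's floor at its mouth, in the holder's front face (holder x = -50, y = 0, z = 30 mm); axes as the holder's. The slot is 66 mm wide, 9 mm high (30 to 39 mm above the counter) and 83 mm deep, so the whole blade goes in.
- bar (a joint): angle of the steel bar that closes the slot: 0 = down, level across the mouth; grows as its free end swings up (start 0.9 to 1.25 rad, stop 1.4). Stiff: stays where left, needs about 2 N at its end. 140 mm long, 12 x 12 mm, with a 32 mm foot 84 to 106 mm from the hinge that hangs down behind the blade's shoulder; it cannot go down while the blade stands out of the slot.
- bar_hinge (a point): hinge axis of the bar (holder x = -61, y = 66, z = 64 mm); the axis runs along the holder's x and the closed bar runs from here to the holder's -y
- bar_end (a point): centre of the 20 mm ball at the bar's free end, 146 mm from the hinge axis
- bowl: steel bowl, 100 mm across, 45 mm high, bystander; origin under its centre
- shaker: aluminium jar, 54 mm across, 100 mm high, bystander; origin under its centre
- cutter: steel ring cutter, 68 mm across, 30 mm high, bystander; origin under its centre
- mug: white mug, 80 mm across, 90 mm high, bystander; origin under its centre
There are look-alikes about, which are no part of the job. Leave any green look-alike of the scraper alone. Several things have the shape of the holder; the one meant has the colours described above.

How it is judged (in metres and radians):
On the way, in this order (a step that is already met when the one before it is completed fails the run):
1. the scraper lies flat on the counter, all clear of the riser, let go (x of scraper_end in the frame of riser below -0.075 m and height (world z) of scraper below 0.006 m and angle between scraper's own z axis and vertical below 0.1 rad and contact force between the fingers and scraper below 0.1 N and linear speed of scraper below 0.03 m/s), for 0.2 s.
2. the scraper's blade is fully home in the slot (within 6 mm of its end) (x of scraper_tip in the frame of slot_mouth above 0.077 m and y of scraper_tip in the frame of slot_mouth between -0.006 and 0.006 m and z of scraper_tip in the frame of slot_mouth between -0.003 and 0.008 m and angle between the x axis of scraper and the x axis of holder, either way round below 0.12 rad), for 0.2 s.
3. the bar is fully down behind the blade (value of joint bar below 0.09 rad), for 0.2 s.
At the end, for the whole second after the job is handed in: The scraper rests let go in the holder's slot, its blade tip at least 77 mm beyond the mouth (6 mm from the end of the slot), within 6 mm of the slot's middle, level to 0.12 rad; the bar is down (under 0.09 rad); knife, bowl, shaker, cutter and mug are within 30 mm of where they stood (all of step 2 and angle between scraper's own z axis and vertical below 0.12 rad and linear speed of scraper below 0.02 m/s and value of joint bar below 0.09 rad and distance of each of knife, bowl, shaker, cutter, mug from where it was at the start of the episode below 0.03 m); the robot touches nothing.
It fails at once if knife pushed more than 30 mm away (distance of knife from where it was at the start of the episode above 0.03 m).
It fails at once if bowl pushed more than 30 mm away (distance of bowl from where it was at the start of the episode above 0.03 m).
It fails at once if shaker pushed more than 30 mm away (distance of shaker from where it was at the start of the episode above 0.03 m).
It fails at once if cutter pushed more than 30 mm away (distance of cutter from where it was at the start of the episode above 0.03 m).
It fails at once if mug pushed more than 30 mm away (distance of mug from where it was at the start of the episode above 0.03 m).
It also fails if it takes over 72 s, if anything falls off the work surface, if the arm or the gripper's body presses on something with over 40 N, if the wrist force passes 120 N, or if a joint passes its speed limit or range.

### The arm

A 7-joint arm with a two-finger parallel gripper is mounted at the origin on the work surface. World frame = base frame: x ahead of the robot, y to its left, z up, the work surface at z = 0. Lengths are in m, angles in degrees, forces in N, time in s.
With the tool pointing down it reaches from about 0.4 to 0.85 m from the base axis. Payload 10.4 kg.
Tool frame: the origin (TCP) lies at the very end of the fingers, on their centre line; the grasp point (between the pads) lies grip_depth behind it (grip_depth is the distance from the TCP to the grasp point, in m); z points along the fingers, y is the line along which they close (so a half turn about z gives the same grasp; the last joint's range is limited). The gripper opens to 85 mm and grips with 20 to 120 N. Pads are 22 mm wide; open, the fingers measure 114 mm over their backs; the gripper's body (76 mm by 85 mm) begins 54 mm behind the grasp point. The pads swing forward as they close: fully open they stand 13 mm farther back than shut.
Start: joints at [-1.295, 19.034, -3.707, 83.658, 1.238, 77.344, -5.071], TCP at [0.625, 0, 0.231] pointing down, gripper open.
Joint ranges: [-148.97, 148.97], [-28.65, 121.19], [-84.17, 76.75], [9.2, 138.47], [-72.65, 252.65], [3.7, 117.97], [-149.18, 149.18]. Speed limits (degrees/s): [127.2, 127.2, 159.86, 159.86, 180, 180, 180].

### API

Orientations are given as [roll, pitch, yaw] about the fixed x, y, z axes, in that order (R = Rz(yaw) Ry(pitch) Rx(roll)).
In Python, from station import get_obs, snapshot, calibration, sign_off, spot_in, grip_depth gives the robot as it stands.
- The arm moves only by the tool servo_tool, never from a script. Its argument "increments" is text: rows parted by semicolons, each of 6 numbers parted by spaces: the shift along the tool's x, y, z in m, then the turn, a rotation vector about the tool's x, y, z in degrees. In form: dx dy dz rx ry rz; .... A call has 1 to 12 rows; each row shifts and turns the commanded pose from where the row before left it, along the tool's axes as they then stand; what a row does not reach is not made up. A row lasts 1/10 s, in which the tool goes at most 50 mm and 8.59 degrees, less where a joint would pass 70% of its speed; a pose out of reach is approached as far as the arm can. A call is refused whole if a number of a shift passes 0.05 or a number of a turn 8.59, either way. A call with a gripper value outside its range is refused whole. "jaw" is the closure, from -1 (fully open) to 1 (shut), so that 0 is half open, set as the call begins (left out, the last holds). The fingers move at their own pace and stop on an object; "squeeze" is the grip in N (left out, the last holds). Time passes only in rows, so rows that do not move let the fingers close. It gives the time, the measured TCP pose, the force, the opening and the grip force at its end, in the units of the state.
- get_obs(): the state, without advancing time (a new reading comes with each control period).
- snapshot(name): name is "scene" or "side" or "wrist"; returns (picture, depth): 480x640x3 uint8, red, green, blue; 480x640 float32, m along the optical axis (not along the pixel's ray), 0 where there is no reading.
- calibration(name): a dict with "intrinsics" (3x3 intrinsics, pixels), "rvec" (rotation vector, rad) and "tvec" (3), from world to camera coordinates, as OpenCV has them. Camera axes: x right, y down, z forward; pixel columns grow to the right and rows downward; lengths in m; the calibration is good to about 2 mm. A picture is of the moment at which its call begins: read the wrist's pose just before it. calibration takes no time and is no camera call; for the wrist camera it gives the pose at the moment of the call.
- sign_off(): hands the job in; it is judged then, once.
Trained networks look in the newest picture that a camera, given by its name, has taken for a name from the list of things; names that differ only in an ending like _2 or _b are one class to them, and where a whole thing is asked for, a point or a joint stands for the part that bears it (a point fixed in the world has none). Each returns a list of dicts, best first, with "score" (0 to 1); they miss things now and then, are a little off and sometimes report something else, mostly with a low value. They report only what shows in the picture. A call takes as long as a camera call. They do not tell look-alikes from the thing itself.
- spot_in(camera, name): "rect" ([left, top, right, bottom] as shares, 0 to 1, of the picture: columns of its width, rows of its height, round what is visible of it).
The state is a dict: "clock": time; "qpos": joint angles; "joint_vel": joint speeds; "joint_efforts": joint torques, N m; "eef_pos": TCP position; "eef_rot": TCP orientation; "wrist_force": force on the tool from outside, world axes, zero at the start; "moment": the same for the moment, N m; "finger_gap": opening from 0.0 (shut) to 1.0 (fully open); "gripper_force": force on a finger pad.
Only numpy, scipy, OpenCV 4.12 (cv2) and the standard library are available. Lean on these libraries where they do the work, as an engineer would, in place of code of your own. Each camera call takes 0.05 s, during which the arm holds its last target. There are 200 camera calls.

## Working session

There is one attempt and no reset: what is moved stays moved. The work goes in short steps, Python scripts to look and compute and a tool call to move; the robot and the scene stay as the last step left them, time stands still between calls to the robot, and variables do not carry over. Pictures are saved under pics/ and viewed, at most 10 in all, crops included, and the job is handed in when it is done.

Besides the shell and the picture viewer there is one more tool, called after "Call:" as name(argument=value, ...) on one line, values as JSON. servo_tool: Moves the arm, as the interface text tells. Its arguments: {"type":"object","properties":{"increments":{"type":"string"},"jaw":{"type":"number"},"squeeze":{"type":"number"}},"required":["increments"]}

```bash
mkdir -p pics
cat > h.py <<'E'
import numpy as np, cv2
from station import *
def cam(n):
    c=calibration(n); K=np.array(c["intrinsics"],float); R=cv2.Rodrigues(np.array(c["rvec"],float))[0]; t=np.array(c["tvec"],float).ravel()
    return K,R,t
def cloud(d,c):
    K,R,t=c; v,u=np.mgrid[0:480,0:640]
    p=np.stack([(u-K[0,2])/K[0,0]*d,(v-K[1,2])/K[1,1]*d,d],-1)
    return (p-t)@R
def plane(u,v,z,c):
    K,R,t=c; r=R.T@np.linalg.inv(K)@[u,v,1]; o=-R.T@t
    return o+r*(z-o[2])/r[2]
def proj(P,c):
    K,R,t=c; q=K@(R@np.array(P)+t); return q[:2]/q[2]
def shot(n,save):
    c=cam(n); im,d=snapshot(n); cv2.imwrite(f"pics/{save}.png",im[...,::-1]); np.savez(f"pics/{save}.npz",im=im,d=d,K=c[0],R=c[1],t=c[2])
    return im,d,c
E
python3 - <<'E'
from h import *
print(grip_depth if not callable(grip_depth) else grip_depth(), get_obs())
for n in("scene","side"):
    im,d,c=shot(n,n)
    print(n, "cam at",-c[1].T@c[2])
    P=cloud(d,c)
    for o in "scraper knife riser holder bar bowl shaker cutter mug".split():
        for r in spot_in(n,o)[:4]:
            a=np.array(r["rect"])*[640,480,640,480]; u,v=int((a[0]+a[2])/2),int((a[1]+a[3])/2)
            print(o,round(r["score"],2),a.round(),P[v,u].round(3))
a=cv2.imread("pics/scene.png");
E
```

```text
0.0187 {'clock': 0.0, 'qpos': array([-1.29349742, 19.07407153, -3.70660392, 83.70608014,  1.2368021 ,
       77.34486879, -5.07270226]), 'joint_vel': array([-0.03180047, -0.00182185,  0.00336414,  0.0997944 ,  0.07426162,
        0.00937145,  0.05528435]), 'joint_efforts': array([ 4.98105128e-04, -6.25449800e+01,  4.97091911e-02, -3.91610491e+01,
        1.63588714e-02,  9.83294769e-03, -6.01235030e-06]), 'eef_pos': array([ 6.24612682e-01, -2.14187613e-05,  2.30492445e-01]), 'eef_rot': array([-1.79914860e+02,  3.36123767e-03,  8.99972164e+01]), 'wrist_force': array([0.20869225, 0.68869503, 0.35166733]), 'moment': array([-0.01157966, -0.01629664,  0.02635974]), 'gripper_force': 0.0, 'finger_gap': 0.9997378492393418}
scene cam at [ 1.59244212 -0.32401727  0.77909176]
scraper 0.81 [407. 228. 454. 246.] [0.492 0.264 0.005]
knife 0.88 [416. 252. 473. 270.] [0.604 0.254 0.003]
riser 0.94 [434. 195. 530. 278.] [0.604 0.351 0.063]
holder 0.9 [101. 210. 156. 259.] [ 0.37  -0.552  0.073]
holder 0.75 [226. 214. 285. 305.] [ 0.576 -0.242  0.076]
bar 0.82 [263. 214. 273. 276.] [ 0.515 -0.203  0.0
[... 555 characters left out ...]
 [230. 328. 314. 401.] [0.456 0.37  0.06 ]
knife 0.77 [185. 306. 252. 374.] [0.533 0.414 0.127]
knife 0.33 [303. 158. 328. 203.] [ 0.617 -0.204  0.148]
riser 0.61 [137. 303. 308. 427.] [0.533 0.412 0.069]
holder 0.91 [301. 161. 371. 240.] [ 0.579 -0.253  0.075]
holder 0.57 [430. 160. 493. 210.] [ 0.282 -0.521  0.06 ]
bar 0.93 [305. 157. 324. 204.] [ 0.62  -0.204  0.148]
bar 0.6 [432. 174. 482. 199.] [ 0.293 -0.525  0.05 ]
bowl 0.84 [197. 238. 239. 267.] [0.785 0.029 0.02 ]
shaker 0.84 [231. 200. 255. 239.] [ 0.771 -0.078  0.064]
cutter 0.8 [245. 234. 274. 256.] [ 0.721 -0.071  0.003]
cutter 0.17 [298. 161. 376. 240.] [ 0.574 -0.256  0.074]
mug 0.8 [360. 168. 388. 208.] [ 0.51  -0.387  0.068]
```

View pics/scene.png

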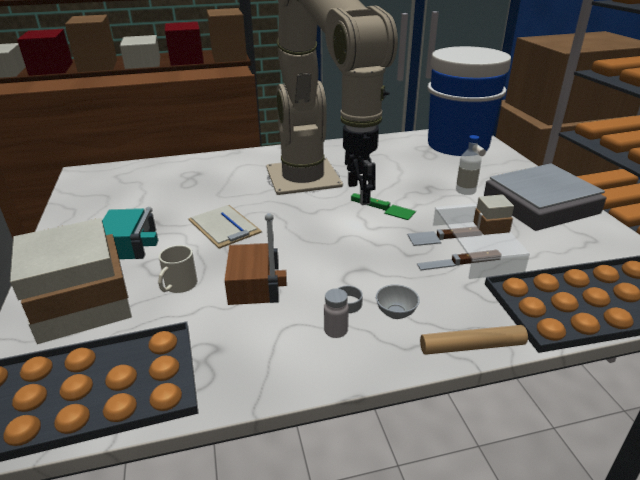

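View pics/side.png

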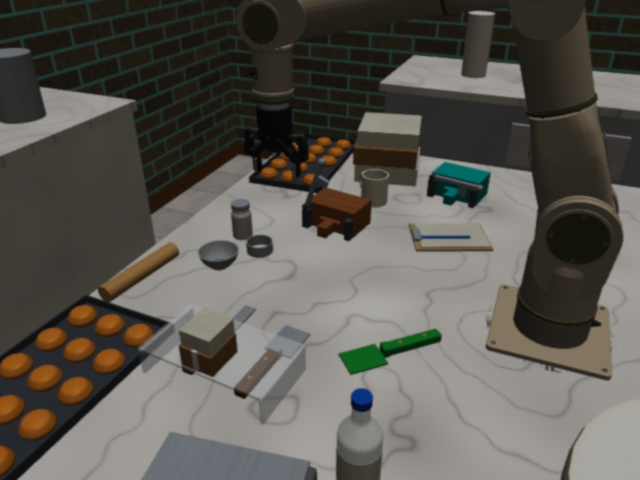

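The scene picture shows the riser on the right, with the scraper blade at about (424,238) and the knife blade at about (436,265). Both blades point to world -y. The brown holder at (250,273) has its tongue towards +y and its bar raised, ball at (269,217). The teal block and the green scraper are look-alikes. The side picture agrees.

Call:
servo_tool(increments="0.035 -0.025 0 0 0 0;0.035 -0.025 0 0 0 0;0.035 -0.025 0 0 0 0;0.035 -0.025 0 0 0 0;0.03 -0.02 0 0 0 0;0.0 -0.01 0 0 0 0;0 0 0 0 0 0;0 0 0 0 0 0;0 0 0 0 0 0", jaw=-1)

```text
clock: 1.9
eef_pos: [0.4959, 0.1687, 0.2313]
eef_rot: [180.0, 0.0, 89.9]
wrist_force: [-0.1, -0.9, 0.6]
finger_gap: 1.002
gripper_force: 0.0
```

Run:
```python
from h import *
o=get_obs();print(o["eef_pos"],o["eef_rot"])
im,d,c=shot("wrist","w1")
print("cam at",-c[1].T@c[2])
P=cloud(d,c)
for o in "scraper knife riser".split():
    for r in spot_in("wrist",o)[:3]:
        a=np.array(r["rect"])*[640,480,640,480]; u,v=int((a[0]+a[2])/2),int((a[1]+a[3])/2)
        print(o,round(r["score"],2),a.round(),P[v,u].round(3))
```

```text
[0.49592558 0.16870454 0.23127055] [1.79985258e+02 1.45066018e-02 8.98704861e+01]
cam at [0.49590143 0.24922746 0.37448163]
scraper 0.61 [  0.  51. 175. 255.] [0.307 0.203 0.019]
scraper 0.58 [268.  23. 346. 154.] [0.493 0.255 0.005]
knife 0.8 [425.  39. 486. 185.] [0.62  0.236 0.006]
riser 0.74 [205.   0. 609.  58.] [0.562 0.293 0.061]
```

View pics/w1.png

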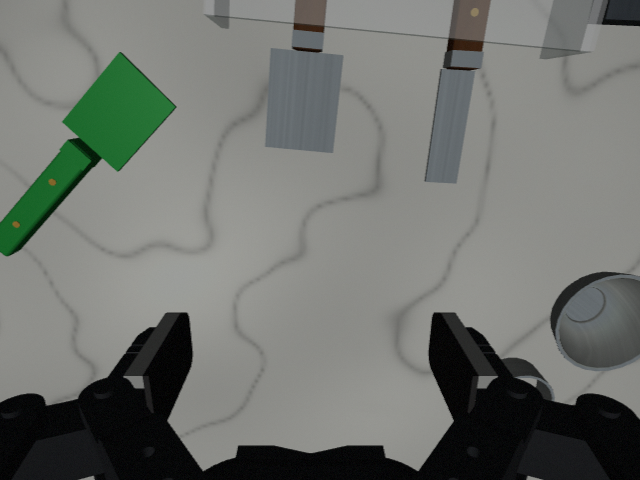

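The wrist picture shows the scraper blade corners at (271,49), (343,55), (334,153) and (265,147). The riser's front edge runs from (205,14) to (590,52).

Run:
```python
from h import *
z=np.load("pics/w1.npz");c=(z["K"],z["R"],z["t"])
q=[plane(u,v,.004,c) for u,v in [(271,49),(343,55),(334,153),(265,147)]]
for a in q:print(a.round(4))
sh=(q[0]+q[1])/2;tip=(q[2]+q[3])/2
print("sh",sh,"tip",tip,np.linalg.norm(tip-sh),np.linalg.norm(q[0]-q[1]),np.degrees(np.arctan2(*(tip-sh)[1::-1])))
print([plane(u,v,.061,c).round(4) for u,v in [(205,14),(590,52)]])
# holder from scene+side clouds
for n in("scene","side"):
    z=np.load(f"pics/{n}.npz");c=(z["K"],z["R"],z["t"]);P=cloud(z["d"],c).reshape(-1,3);C=z["im"].reshape(-1,3).astype(int)
    m=(abs(P[:,0]-.58)<.12)&(abs(P[:,1]+.25)<.12)
    top=m&(abs(P[:,2]-.074)<.005)&(C[:,0]>C[:,2]+25)
    r=cv2.minAreaRect(P[top][:,:2].astype(np.float32)*1000);print(n,"top",top.sum(),r)
    hi=m&(P[:,2]>.085);Q=P[hi]
    print("bar hi",hi.sum(),Q[Q[:,2].argsort()[::-1][:400:40]].round(3).tolist())
```

```text
[0.464  0.2855 0.004 ]
[0.5232 0.2808 0.004 ]
[0.5171 0.201  0.004 ]
[0.4563 0.2063 0.004 ]
sh [0.49361216 0.28313674 0.004     ] tip [0.48666319 0.20363269 0.004     ] 0.07980715560120753 0.05930865207866543 -94.99518547159568
[array([0.425 , 0.3017, 0.061 ]), array([0.6907, 0.2776, 0.061 ])]
scene top 1532 ((576.0256958007812, -250.61758422851562), (121.11213684082031, 156.5375213623047), 81.21995544433594)
bar hi 341 [[0.608, -0.201, 0.214], [0.607, -0.195, 0.205], [0.606, -0.198, 0.189], [0.615, -0.205, 0.174], [0.626, -0.21, 0.157], [0.631, -0.203, 0.145], [0.634, -0.204, 0.129], [0.632, -0.203, 0.11], [0.639, -0.214, 0.094]]
side top 933 ((571.6742553710938, -261.0052795410156), (108.87288665771484, 154.32847595214844), 80.74632263183594)
bar hi 358 [[0.6, -0.205, 0.212], [0.595, -0.199, 0.199], [0.601, -0.213, 0.179], [0.621, -0.207, 0.161], [0.583, -0.198, 0.154], [0.599, -0.201, 0.147], [0.617, -0.204, 0.14], [0.626, -0.205, 0.126], [0.628, -0.201, 0.104]]
```

Call:
servo_tool(increments="0.027 -0.0018 0 0 0 0;0.027 -0.0018 0 0 0 0;0.026 -0.0017 0 0 0 5;0 0 0.04 0 0 0;0 0 0.04 0 0 0;0 0 0.04 0 0 0;0 0 0.04 0 0 0;0 0 0.02 0 0 0;0 0 0 0 0 0;0 0 0 0 0 0;0 0 0 0 0 0", jaw=-0.65, squeeze=40)

```text
clock: 3.2
eef_pos: [0.4909, 0.2506, 0.0531]
eef_rot: [179.9, -0.1, 85.0]
wrist_force: [1.0, -0.9, 1.0]
finger_gap: 0.825
gripper_force: 0.0
```

Run:
```python
from h import *
o=get_obs();print(o["eef_pos"],o["eef_rot"],o["finger_gap"]*85)
im,d,c=shot("wrist","w2")
```

```text
[0.49086596 0.25057027 0.05305673] [ 1.79868921e+02 -8.46238556e-02  8.49886120e+01] 70.0859963174355
```

View pics/w2.png

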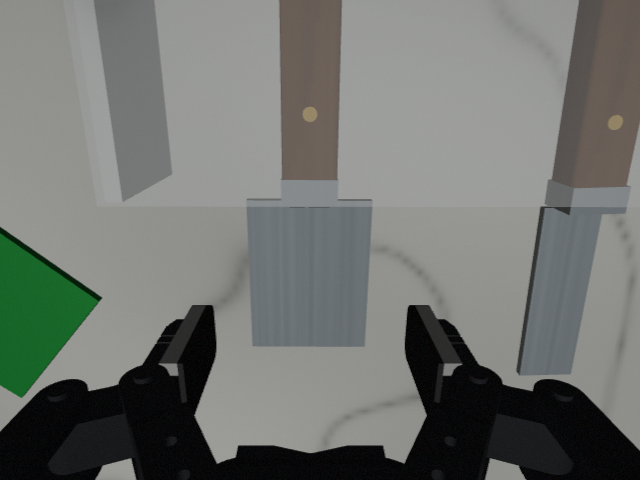

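The blade is centred between the fingers: its columns run 248–371, with the fingers at 215 and 405. It is also parallel to the tool, so I can descend.

Call:
servo_tool(increments="-0.002 0 0.03 0 0 0;0 0 0.016 0 0 0;0 0 0.003 0 0 0;0 0 0 0 0 0;0 0 0 0 0 0")

```text
clock: 3.75
eef_pos: [0.4905, 0.2486, 0.0038]
eef_rot: [179.9, -0.1, 85.0]
wrist_force: [0.5, 0.9, 0.2]
finger_gap: 0.826
gripper_force: 0.0
```

Call:
servo_tool(increments="0 0 0.002 0 0 0;0 0 0.002 0 0 0;0 0 0.001 0 0 0;0 0 0 0 0 0")

```text
clock: 4.15
eef_pos: [0.4895, 0.248, -0.0027]
eef_rot: [-180.0, 0.0, 85.0]
wrist_force: [-0.3, 0.2, -0.6]
finger_gap: 0.825
gripper_force: 0.0
```

Call:
servo_tool(increments="0 0 0.002 0 0 0;0 0 0.001 0 0 0;0 0 0 0 0 0")

```text
clock: 4.45
eef_pos: [0.4894, 0.248, -0.0059]
eef_rot: [-180.0, 0.0, 85.0]
wrist_force: [-0.2, 0.4, -0.2]
finger_gap: 0.823
gripper_force: 0.0
```

Call:
servo_tool(increments="0 0 0.001 0 0 0;0 0 0 0 0 0", jaw=-0.35)

```text
clock: 4.65
eef_pos: [0.4911, 0.2481, -0.0046]
eef_rot: [179.9, -0.0, 85.0]
wrist_force: [-2.6, -4.4, 20.0]
finger_gap: 0.683
gripper_force: 46.6
```

Call:
servo_tool(increments="0 0 0 0 0 0;0 0 0 0 0 0;0 0 0 0 0 0;0 0 0 0 0 0", jaw=0)

```text
clock: 5.05
eef_pos: [0.4911, 0.2481, -0.0046]
eef_rot: [179.8, -0.0, 85.0]
wrist_force: [-2.1, -4.0, 20.3]
finger_gap: 0.686
gripper_force: 46.3
```

Call:
servo_tool(increments="0 0 -0.002 0 0 0;0 0 0 0 0 0;-0.005 0 0 0 0 0;-0.01 0 0 0 0 0;-0.01 0 0 0 0 0;-0.01 0 0 0 0 0;-0.01 0 0 0 0 0;0 0 0 0 0 0")

```text
clock: 5.85
eef_pos: [0.4858, 0.2009, -0.0044]
eef_rot: [180.0, 0.1, 84.9]
wrist_force: [-1.1, -1.3, 8.7]
finger_gap: 0.685
gripper_force: 48.4
```

Call:
servo_tool(increments="-0.01 0 -0.0005 0 0 0;-0.015 0 0 0 0 0;-0.015 0 0 0 0 0;-0.015 0 0 0 0 0;-0.015 0 0 0 0 0;-0.015 0 0 0 0 0;-0.015 0 0 0 0 0;-0.015 0 0 0 0 0;-0.015 0 0 0 0 0;-0.015 0 0 0 0 0;-0.01 0 0 0 0 0;0 0 0 0 0 0")

```text
clock: 7.05
eef_pos: [0.4715, 0.0461, -0.0044]
eef_rot: [-179.9, 0.1, 84.8]
wrist_force: [-0.4, -2.5, -0.4]
finger_gap: 0.68
gripper_force: 44.0
```

Call:
servo_tool(increments="0 0 0 0 0 0;0 0 0 0 0 0;0 0 0 0 0 0", jaw=-0.6)

```text
clock: 7.35
eef_pos: [0.472, 0.0493, -0.0043]
eef_rot: [-180.0, -0.0, 85.1]
wrist_force: [-0.2, 0.3, -0.2]
finger_gap: 0.803
gripper_force: 0.0
```

Call:
servo_tool(increments="0 0 -0.02 0 0 0;0 0 -0.04 0 0 0;0 0 -0.05 0 0 0;0 0 -0.05 0 0 0;0 0 -0.05 0 0 0;0 0 0 0 0 0;0 0 0 0 0 0;0 0 0 0 0 0", jaw=-1)

```text
clock: 8.15
eef_pos: [0.4714, 0.0489, 0.2046]
eef_rot: [-179.9, 0.0, 85.0]
wrist_force: [0.3, -0.0, 0.0]
finger_gap: 1.0
gripper_force: 0.0
```

Run:
```python
from h import *
o=get_obs();print(o["eef_pos"],o["eef_rot"])
im,d,c=shot("wrist","w3")
print(spot_in("wrist","scraper")[:2])
```

```text
[0.47141195 0.04890899 0.20459087] [-1.79893749e+02  2.47662996e-02  8.50288549e+01]
[{'rect': [0.0, 0.0, 0.1922, 0.2925], 'score': 0.89}, {'rect': [0.4295, 0.0006, 0.5445, 0.5175], 'score': 0.74}]
```

View pics/w3.png

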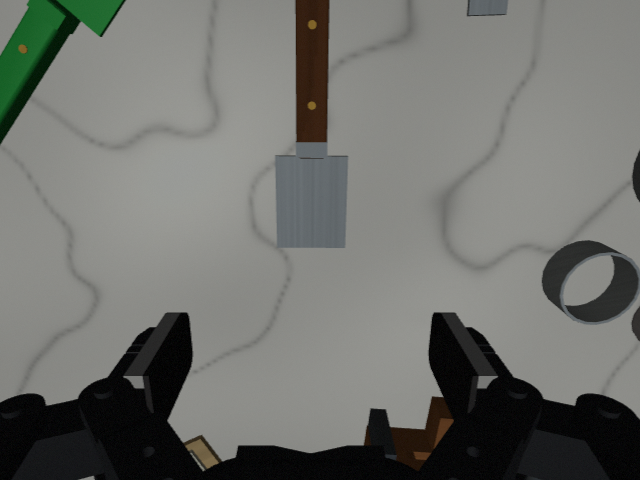

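The scraper now lies clear on the counter, blade at columns 276–348 and rows 155–247. Next I look at the holder from above, before taking the scraper by the handle.

Call:
servo_tool(increments="0 0 -0.045 0 0 0;-0.035 0.016 -0.04 0 0 0;-0.035 0.016 0 0 0 0;-0.035 0.016 0 0 0 0;-0.035 0.016 0 0 0 0;-0.035 0.016 0 0 0 0;-0.035 0.016 0 0 0 0;-0.035 0.016 0 0 0 0;-0.025 0.016 0 0 0 0;0 0 0 0 0 0;0 0 0 0 0 0;0 0 0 0 0 0")

```text
clock: 9.45
eef_pos: [0.5747, -0.2264, 0.2861]
eef_rot: [-179.9, -0.1, 85.1]
wrist_force: [0.2, -0.4, 0.5]
finger_gap: 0.999
gripper_force: 0.0
```

Run:
```python
from h import *
z=np.load("pics/w3.npz");c=(z["K"],z["R"],z["t"])
q=[plane(u,v,.004,c) for u,v in [(276,155),(348,156),(346,247.5),(277,247.5)]]
sh=(q[0]+q[1])/2;tip=(q[2]+q[3])/2
print("sh",sh,"tip",tip,np.linalg.norm(tip-sh),np.linalg.norm(q[0]-q[1]),np.degrees(np.arctan2(*(tip-sh)[1::-1])))
o=get_obs();print(o["eef_pos"],o["eef_rot"])
im,d,c=shot("wrist","w4")
for n in("holder","bar"):print(n,spot_in("wrist",n)[:2])
```

```text
sh [0.47543526 0.08235146 0.004     ] tip [0.46814433 0.00209163 0.004     ] 0.08059031530539272 0.05917644588340491 -95.19058757165062
[ 0.57472055 -0.22639101  0.28612466] [-1.79932819e+02 -5.18376336e-02  8.50848761e+01]
holder [{'rect': [0.3553, 0.2467, 0.643, 0.6035], 'score': 0.68}, {'rect': [0.1292, 0.8779, 0.2856, 1.0], 'score': 0.56}]
bar [{'rect': [0.4938, 0.3442, 0.6222, 0.4585], 'score': 0.75}]
```

View pics/w4.png

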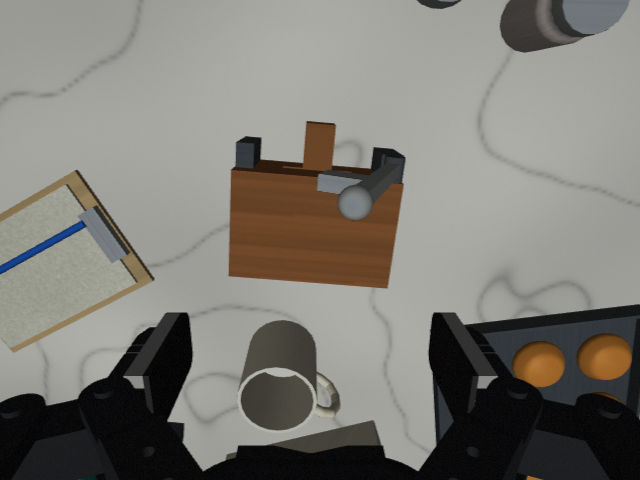

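The holder's top corners are at (232,170), (403,183), (388,287) and (229,276). The tongue front is at (307,122)–(335,124) and the bar's ball at (355,202).

Run:
```python
from h import *
from scipy.optimize import least_squares
z=np.load("pics/w4.npz");c=(z["K"],z["R"],z["t"]);im=z["im"]
H=np.array([(-.05,-.075,.073),(-.05,.075,.073),(.05,.075,.073),(.05,-.075,.073),(-.092,-.014,.03),(-.092,.014,.03)])
U=np.array([(232,170),(403,183),(388,287),(229,276),(307,122),(335,124)],float)
def w(p,X):
    a=p[2];return np.c_[X[:,0]*np.cos(a)-X[:,1]*np.sin(a)+p[0],X[:,0]*np.sin(a)+X[:,1]*np.cos(a)+p[1],X[:,2]]
f=lambda p:(np.array([proj(x,c) for x in w(p,H)])-U).ravel()
r=least_squares(f,[.575,-.26,-1.6]);p=r.x
print(p,np.degrees(p[2]),r.fun.round(1))
pts=np.array([(-.05,0,.03),(-.061,.066,.064),(-.18,0,.03)]);W=w(p,pts);print("mouth,hinge,-180",W.round(4))
# ball: on circle radius .146
best=min(((np.linalg.norm(proj(w(p,np.array([[-.061,.066-.146*np.cos(b),.064+.146*np.sin(b)]]))[0],c)-[355,202]),b) for b in np.linspace(.7,1.4,71)));print("bar",best)
```

```text
[ 0.57427932 -0.26203037 -1.73386207] -99.34297905594234 [-0.9 -0.4  0.8  0.   0.1  0.1  0.2 -0.2 -1.1  0.1  0.8  0.5]
mouth,hinge,-180 [[ 0.5824 -0.2127  0.03  ]
 [ 0.6493 -0.2126  0.064 ]
 [ 0.6035 -0.0844  0.03  ]]
bar (np.float64(1.3278242144289951), np.float64(1.24))
```

Call:
servo_tool(increments="0.035 -0.0114 0 0 0 0;0.035 -0.0114 0 0 0 0;0.035 -0.0114 0 0 0 0;0.035 -0.0114 0 0 0 0;0.035 -0.0114 0 0 0 0;0.035 -0.0114 0 0 0 0;0.035 -0.0114 0 0 0 0;0.035 -0.0114 0.035 0 0 0;0.035 -0.0114 0.035 0 0 0;0.035 -0.0114 0.035 0 0 0;0.035 -0.0116 0.035 0 0 0;0 0 0 0 0 0")

```text
clock: 10.8
eef_pos: [0.4792, 0.1692, 0.1451]
eef_rot: [-179.6, 0.1, 85.5]
wrist_force: [-0.1, 0.2, -1.2]
finger_gap: 0.996
gripper_force: 0.0
```

Call:
servo_tool(increments="0 0 0.035 0 0 0;0 0 0.03 0 0 0;0 0 0 0 0 0;0 0 0 0 0 0;0 0 0 0 0 0", jaw=-0.4, squeeze=80)

```text
clock: 11.3
eef_pos: [0.4849, 0.1648, 0.0861]
eef_rot: [179.8, -0.1, 85.0]
wrist_force: [0.7, 0.5, 1.1]
finger_gap: 0.705
gripper_force: 0.0
```

Run:
```python
from h import *
im,d,c=shot("wrist","w5")
o=get_obs();print(o["eef_pos"],o["eef_rot"])
# where handle centreline should project + colour segmentation of handle
C=im.astype(int);m=((C[...,0]>C[...,2]+20)&(C[...,1]<C[...,0])).astype(np.uint8)
n,l,s,ce=cv2.connectedComponentsWithStats(m)
for i in range(1,n):
    if s[i,4]>400:print(s[i],ce[i].round())
for v in range(20,320,50):
    u=np.where(m[v,200:440])[0]+200
    if len(u):print(v,u.min(),u.max(),plane((u.min()+u.max())/2,v,.02,c).round(4))
```

```text
[0.48495902 0.16483166 0.08607242] [ 1.79835225e+02 -6.96040030e-02  8.49950706e+01]
[ 282  163   46  202 8378] [305. 262.]
170 283 327 [0.4864 0.2097 0.02  ]
220 283 326 [0.4837 0.1834 0.02  ]
270 284 325 [0.4811 0.155  0.02  ]
```

Call:
servo_tool(increments="0 -0.0028 0.02 0 0 0;0 0 0.03 0 0 0;0 0 0.024 0 0 0;0 0 0.008 0 0 0;0 0 0 0 0 0;0 0 0 0 0 0")

```text
clock: 11.95
eef_pos: [0.482, 0.1651, 0.0035]
eef_rot: [179.9, -0.1, 85.0]
wrist_force: [-0.4, 0.5, 0.2]
finger_gap: 0.698
gripper_force: 0.0
```

Call:
servo_tool(increments="0 0 0 0 0 0;0 0 0 0 0 0;0 0 0 0 0 0;0 0 0 0 0 0;0 0 0 0 0 0;0 0 0 0 0 0", jaw=1)

```text
clock: 12.55
eef_pos: [0.4817, 0.1649, 0.0033]
eef_rot: [179.9, -0.0, 85.0]
wrist_force: [-2.4, -0.3, 8.4]
finger_gap: 0.259
gripper_force: 79.4
```

Call:
servo_tool(increments="0 0 -0.02 0 0 0;0 0 -0.04 0 0 0;0 0 -0.04 0 0 0;-0.03 0.027 0 0 0 0;-0.03 0.027 0 0 0 0;-0.03 0.027 0 0 0 0;-0.03 0.027 0 0 0 0;-0.03 0.027 0 0 0 0;-0.0151 0.0136 0 0 0 4.3;0 0 0 0 0 0;0 0 0 0 0 0;0 0 0 0 0 0")

```text
clock: 13.75
eef_pos: [0.614, -0.0112, 0.102]
eef_rot: [-180.0, -0.0, 80.8]
wrist_force: [0.5, 0.5, -2.5]
finger_gap: 0.256
gripper_force: 79.0
```

Run:
```python
from h import *
o=get_obs();print(o["eef_pos"],o["eef_rot"])
a,_,c=shot("side","s6");shot("scene","c6");im,d,c=shot("wrist","w6")
b=cv2.imread("pics/c6.png")[170:330,200:400];a=cv2.imread("pics/s6.png")[140:300,200:400]
cv2.imwrite("pics/v6.png",np.hstack([cv2.resize(x,None,fx=2,fy=2,interpolation=2) for x in(a,b)]))
```

```text
[ 0.61404907 -0.0111939   0.10202885] [-1.79966858e+02 -3.85449291e-02  8.08443234e+01]
```

View pics/v6.png

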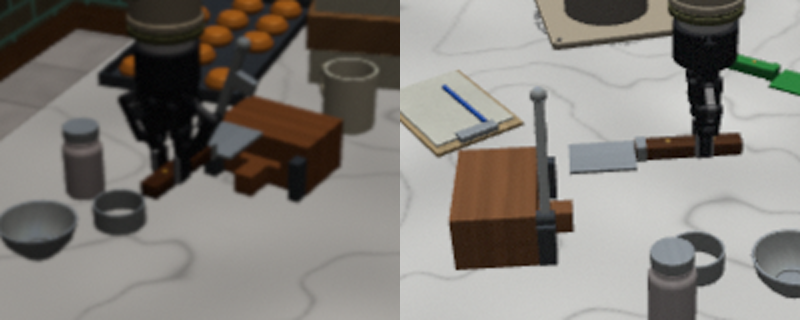

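The scraper is held roughly level and aligned with the slot. I check its pitch and lateral position with depth.

Run:
```python
from h import *
m=np.array([.5824,-.2127]);a=np.radians(-99.34);X=np.array([np.cos(a),np.sin(a)]);Y=np.array([-X[1],X[0]])
for n in("c6","s6"):
    z=np.load(f"pics/{n}.npz");c=(z["K"],z["R"],z["t"]);P=cloud(z["d"],c).reshape(-1,3)
    s=(P[:,:2]-m)@X;t=(P[:,:2]-m)@Y
    k=(s>-.14)&(s<-.02)&(abs(t)<.05)&(P[:,2]>.07)&(P[:,2]<.15)
    s,t,h=s[k],t[k],P[k,2]
    print(n,k.sum(),"s",np.percentile(s,[1,99]).round(4))
    for lo in np.arange(-.14,-.03,.02):
        b=(s>=lo)&(s<lo+.02)
        if b.sum()>8:print(lo.round(2),b.sum(),"t",np.percentile(t[b],[2,98]).round(4),"z",np.median(h[b]).round(4))
    b=(s>-.115)&(s<-.045);A=np.c_[s[b],t[b],np.ones(b.sum())];print("plane",np.linalg.lstsq(A,h[b],rcond=None)[0].round(4))
```

```text
c6 583 s [-0.1378 -0.0441]
-0.14 102 t [-0.024   0.0242] z 0.115
-0.12 127 t [-0.0309  0.0291] z 0.1038
-0.1 123 t [-0.0288  0.0302] z 0.1033
-0.08 127 t [-0.0299  0.0307] z 0.1033
-0.06 104 t [-0.0285  0.03  ] z 0.1032
plane [-0.0081 -0.0101  0.1026]
s6 330 s [-0.1368 -0.0373]
-0.14 45 t [-0.0289 -0.0091] z 0.1119
-0.12 49 t [-0.0339 -0.0041] z 0.1019
-0.1 68 t [-0.0337  0.0145] z 0.1019
-0.08 80 t [-0.0336  0.0193] z 0.1021
-0.06 81 t [-0.0333  0.0252] z 0.1017
plane [-0.0018  0.0059  0.1018]
```

Call:
servo_tool(increments="0 0.001 0.02 0 0 0;0 0 0.03 0 0 0;0 0 0.016 0 0 0;0 0 0 0 0 0;0 0 0 0 0 0;-0.015 0 0 0 0 0;-0.015 0 0 0 0 0;-0.01 0 0 0 0 0;0 0 0 0 0 0;0 0 0 0 0 0")

```text
clock: 14.9
eef_pos: [0.6092, -0.0527, 0.0363]
eef_rot: [180.0, -0.0, 80.6]
wrist_force: [0.8, -0.1, -3.2]
finger_gap: 0.258
gripper_force: 79.0
```

Call:
servo_tool(increments="-0.005 0 0 0 0 0;-0.005 0 0 0 0 0;-0.005 0 0 0 0 0;-0.005 0 0 0 0 0;0 0 0 0 0 0")

```text
clock: 15.4
eef_pos: [0.6058, -0.0733, 0.036]
eef_rot: [180.0, 0.0, 80.6]
wrist_force: [0.7, -1.0, -2.1]
finger_gap: 0.257
gripper_force: 79.0
```

Call:
servo_tool(increments="-0.008 0 0 0 0 0;-0.008 0 0 0 0 0;-0.008 0 0 0 0 0;-0.008 0 0 0 0 0;-0.008 0 0 0 0 0;-0.005 0 0 0 0 0;0 0 0 0 0 0")

```text
clock: 16.1
eef_pos: [0.5985, -0.1177, 0.0361]
eef_rot: [180.0, 0.0, 80.6]
wrist_force: [0.5, -0.1, -1.7]
finger_gap: 0.257
gripper_force: 79.0
```

Call:
servo_tool(increments="-0.005 0 0 0 0 0;-0.004 0 0 0 0 0;-0.003 0 0 0 0 0;0 0 0 0 0 0;0 0 0 0 0 0")

```text
clock: 16.6
eef_pos: [0.5967, -0.1282, 0.0361]
eef_rot: [180.0, -0.0, 80.7]
wrist_force: [1.2, -0.8, -2.6]
finger_gap: 0.258
gripper_force: 79.0
```

Call:
servo_tool(increments="-0.002 0 0 0 0 0;-0.001 0 0 0 0 0;0 0 0 0 0 0")

```text
clock: 16.9
eef_pos: [0.5963, -0.1311, 0.0361]
eef_rot: [180.0, -0.0, 80.7]
wrist_force: [0.6, 0.6, -3.0]
finger_gap: 0.256
gripper_force: 79.0
```

Call:
servo_tool(increments="-0.001 0 0 0 0 0;-0.001 0 0 0 0 0;0 0 0 0 0 0")

```text
clock: 17.2
eef_pos: [0.5963, -0.1312, 0.0361]
eef_rot: [180.0, -0.1, 80.8]
wrist_force: [1.1, 6.8, -1.6]
finger_gap: 0.261
gripper_force: 79.1
```

Call:
servo_tool(increments="-0.001 0 0 0 0 0;-0.001 0 0 0 0 0;0 0 0 0 0 0")

```text
clock: 17.5
eef_pos: [0.5963, -0.1312, 0.0362]
eef_rot: [-180.0, -0.2, 80.9]
wrist_force: [0.6, 11.6, 0.0]
finger_gap: 0.262
gripper_force: 79.1
```

Call:
servo_tool(increments="0.003 0 0.001 0 0 0;0 0 0.0015 0 0 0;0 0 0 0 0 0")

```text
clock: 17.8
eef_pos: [0.5965, -0.1312, 0.0337]
eef_rot: [180.0, -0.1, 80.7]
wrist_force: [1.3, 6.2, 1.4]
finger_gap: 0.257
gripper_force: 79.4
```

Call:
servo_tool(increments="0 0 0 0 0 0;0 0 0 0 0 0;0 0 0 0 0 0;0 0 0 0 0 0", jaw=-0.3)

```text
clock: 18.2
eef_pos: [0.596, -0.1329, 0.0336]
eef_rot: [180.0, 0.0, 80.7]
wrist_force: [-0.7, -0.7, 0.2]
finger_gap: 0.65
gripper_force: 0.0
```

Call:
servo_tool(increments="0 0 -0.02 0 0 0;0 0 -0.03 0 0 0;0 0 -0.04 0 0 0;0.04 0 -0.05 0 0 0;0.04 0 -0.05 0 0 0;0 0 0 0 0 0;0 0 0 0 0 0;0 0 0 0 0 0")

```text
clock: 19.0
eef_pos: [0.6054, -0.0718, 0.2004]
eef_rot: [-179.9, 0.0, 80.6]
wrist_force: [0.1, -0.7, -1.1]
finger_gap: 0.649
gripper_force: 0.0
```

Run:
```python
from h import *
o=get_obs();print(o["eef_pos"],o["eef_rot"])
shot("side","s7");shot("scene","c7");im,d,c=shot("wrist","w7")
b=cv2.imread("pics/c7.png")[190:310,210:310];a=cv2.imread("pics/w7.png")[200:440,160:460]
cv2.imwrite("pics/v7.png",np.hstack([cv2.resize(b,(400,480),interpolation=2),cv2.resize(a,(400,480))]))
m=np.array([.5824,-.2127]);a=np.radians(-99.34);X=np.array([np.cos(a),np.sin(a)]);Y=np.array([-X[1],X[0]])
for n in("c7","s7"):
    z=np.load(f"pics/{n}.npz");c=(z["K"],z["R"],z["t"]);P=cloud(z["d"],c).reshape(-1,3)
    s=(P[:,:2]-m)@X;t=(P[:,:2]-m)@Y
    k=(s>-.16)&(s<-.03)&(abs(t)<.03)&(P[:,2]>.042)&(P[:,2]<.062)
    s,t,h=s[k],t[k],P[k,2]
    print(n,k.sum(),np.percentile(s,[1,99]).round(4))
    for lo in (-.14,-.12,-.1,-.08,-.06):
        b=(s>=lo)&(s<lo+.02)
        if b.sum()>8:print(lo,b.sum(),"t",np.percentile(t[b],[5,95]).round(4),"z",np.median(h[b]).round(4))
```

```text
[ 0.6054081  -0.07183026  0.20043098] [-1.79900815e+02  4.96541398e-02  8.06286517e+01]
c7 331 [-0.1303 -0.0317]
-0.14 40 t [-0.0085  0.0137] z 0.0492
-0.12 64 t [-0.0067  0.0141] z 0.0503
-0.1 65 t [-0.0093  0.0141] z 0.0502
-0.08 63 t [-0.0073  0.0155] z 0.05
-0.06 65 t [-0.0083  0.0134] z 0.0502
s7 234 [-0.1314 -0.0316]
-0.14 36 t [-0.0145  0.0053] z 0.0479
-0.12 48 t [-0.0145  0.0075] z 0.0491
-0.1 48 t [-0.015   0.0067] z 0.0493
-0.08 43 t [-0.0142  0.0067] z 0.0494
-0.06 41 t [-0.0145  0.0065] z 0.0503
```

View pics/v7.png

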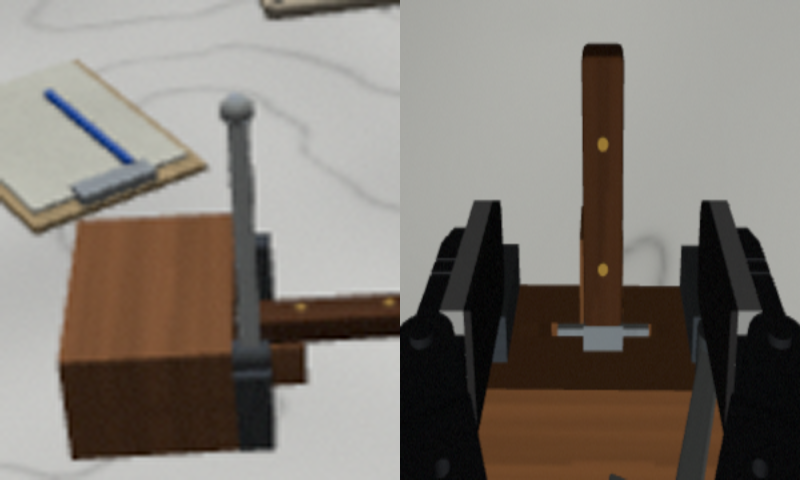

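The scraper is home: handle level with its top at z ≈ 50 mm, shoulder at the mouth. The bar is still up, so I close the fingers and go to its hinge side.

Call:
servo_tool(increments="0 0.04 0 0 0 0;0 0.04 0.005 0 0 0;-0.04 0 0.01 0 0 0;-0.04 0 0.01 0 0 0;-0.04 0 0 0 0 0;-0.0067 0 0 0 0 0;0 0 0 0 0 0;0 0 0 0 0 0;0 0 0 0 0 0;0 0 0 0 0 0", jaw=1, squeeze=60)

```text
clock: 20.15
eef_pos: [0.6651, -0.2069, 0.1767]
eef_rot: [180.0, -0.0, 80.8]
wrist_force: [-0.6, 0.7, 0.4]
finger_gap: -0.002
gripper_force: 0.0
```

Run:
```python
from h import *
def tohol(p):
    a=np.radians(-99.34);X=np.array([np.cos(a),np.sin(a)]);Y=np.array([-X[1],X[0]]);q=np.array(p[:2])-[.5743,-.2620];return q@X,q@Y,p[2]
print(np.round(tohol(get_obs()["eef_pos"]),4))
b=np.r_[1.24:-.03:-.1,-.03]
y=66-115*np.cos(b)+6*np.sin(b)+14.5; zz=64+115*np.sin(b)+6*np.cos(b)
print(np.c_[b,y,zz].round(2)); print(np.c_[np.diff(y),-np.diff(zz)].round(1).tolist())
```

```text
[-0.0691  0.0806  0.1767]
[[ 1.2400e+00  4.8820e+01  1.7471e+02]
 [ 1.1400e+00  3.7930e+01  1.7100e+02]
 [ 1.0400e+00  2.7460e+01  1.6621e+02]
 [ 9.4000e-01  1.7520e+01  1.6041e+02]
 [ 8.4000e-01  8.2100e+00  1.5364e+02]
 [ 7.4000e-01 -3.8000e-01  1.4597e+02]
 [ 6.4000e-01 -8.1600e+00  1.3749e+02]
 [ 5.4000e-01 -1.5050e+01  1.2827e+02]
 [ 4.4000e-01 -2.0990e+01  1.1841e+02]
 [ 3.4000e-01 -2.5920e+01  1.0801e+02]
 [ 2.4000e-01 -2.9780e+01  9.7160e+01]
 [ 1.4000e-01 -3.2540e+01  8.5990e+01]
 [ 4.0000e-02 -3.4170e+01  7.4590e+01]
 [-3.0000e-02 -3.4630e+01  6.6550e+01]]
[[-10.9, 3.7], [-10.5, 4.8], [-9.9, 5.8], [-9.3, 6.8], [-8.6, 7.7], [-7.8, 8.5], [-6.9, 9.2], [-5.9, 9.9], [-4.9, 10.4], [-3.9, 10.8], [-2.8, 11.2], [-1.6, 11.4], [-0.5, 8.0]]
```

Call:
servo_tool(increments="-0.002 -0.016 0 0 0 0;0 -0.016 0.002 0 0 0;0 -0.0109 0.0037 0 0 0;0 -0.0105 0.0048 0 0 0;0 -0.0099 0.0058 0 0 0;0 -0.0093 0.0068 0 0 0;0 0 0 0 0 0")

```text
clock: 20.85
eef_pos: [0.5919, -0.1979, 0.1532]
eef_rot: [-179.9, -0.0, 80.8]
wrist_force: [0.4, 0.3, 0.4]
finger_gap: -0.001
gripper_force: 0.0
```

Call:
servo_tool(increments="0 -0.0086 0.0077 0 0 0;0 -0.0078 0.0085 0 0 0;0 -0.0069 0.0092 0 0 0;0 -0.0059 0.0099 0 0 0;0 -0.0049 0.0104 0 0 0;0 -0.0039 0.0108 0 0 0;0 0 0 0 0 0")

```text
clock: 21.55
eef_pos: [0.5538, -0.1924, 0.0951]
eef_rot: [-179.8, -0.0, 80.7]
wrist_force: [-0.5, 0.1, -0.5]
finger_gap: -0.001
gripper_force: 0.0
```

Run:
```python
from h import *
a=shot("side","s8");shot("scene","c8")
b=cv2.imread("pics/c8.png")[170:310,190:330];a=cv2.imread("pics/s8.png")[120:260,260:400]
cv2.imwrite("pics/v8.png",np.hstack([cv2.resize(x,(400,400),interpolation=2) for x in(b,a)]))
```

```text
(no output)
```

View pics/v8.png

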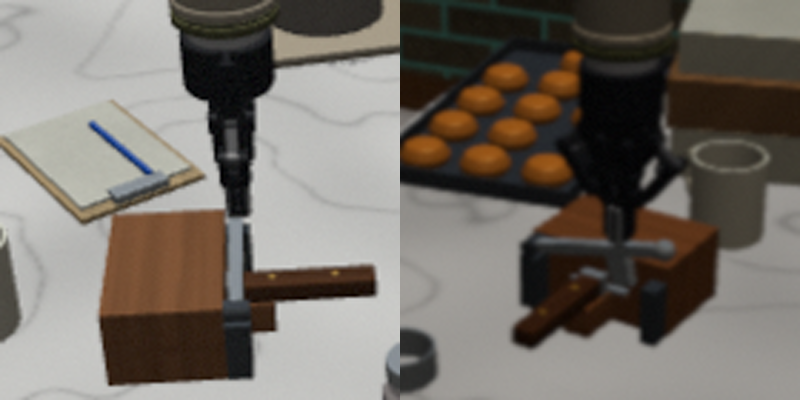

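The bar is swinging down with its foot beside the handle, so I continue.

Call:
servo_tool(increments="0 -0.0028 0.010 0 0 0;0 -0.0016 0.008 0 0 0;0 0 0.005 0 0 0;0 0 0 0 0 0;0 0 0 0 0 0")

```text
clock: 22.15
eef_pos: [0.5508, -0.192, 0.0739]
eef_rot: [-180.0, -0.0, 80.7]
wrist_force: [0.5, -0.3, 0.1]
finger_gap: 0.003
gripper_force: 0.0
```

Call:
servo_tool(increments="0 0 0.002 0 0 0;0 0 0.001 0 0 0;0 0 0 0 0 0;0 0 0 0 0 0")

```text
clock: 22.55
eef_pos: [0.5508, -0.192, 0.0711]
eef_rot: [180.0, -0.0, 80.7]
wrist_force: [0.7, -0.7, -0.4]
finger_gap: 0.002
gripper_force: 0.0
```

Call:
servo_tool(increments="0 0 0.001 0 0 0;0 0 0.001 0 0 0;0 0 0 0 0 0")

```text
clock: 22.85
eef_pos: [0.551, -0.192, 0.07]
eef_rot: [180.0, -0.0, 80.7]
wrist_force: [-4.0, 1.5, 8.4]
finger_gap: -0.001
gripper_force: 4.8
```

Call:
servo_tool(increments="0 0 0.001 0 0 0;0 0 0.001 0 0 0;0 0 0 0 0 0;0 0 0 0 0 0")

```text
clock: 23.25
eef_pos: [0.5511, -0.1921, 0.0697]
eef_rot: [179.9, 0.0, 80.7]
wrist_force: [-11.9, 4.0, 24.5]
finger_gap: 0.001
gripper_force: 12.8
```

Call:
servo_tool(increments="0 0 -0.01 0 0 0;0 0 -0.04 0 0 0;0 0 -0.05 0 0 0;0.04 0 -0.05 0 0 0;0.05 0 0 0 0 0;0.05 0 0 0 0 0;0 0 0 0 0 0;0 0 0 0 0 0;0 0 0 0 0 0")

```text
clock: 24.15
eef_pos: [0.5718, -0.0639, 0.2059]
eef_rot: [-180.0, 0.0, 80.6]
wrist_force: [-0.6, -0.4, 0.2]
finger_gap: -0.001
gripper_force: 0.0
```

Run:
```python
from h import *
shot("side","s9");shot("scene","c9")
b=cv2.imread("pics/c9.png")[190:310,210:330];a=cv2.imread("pics/s9.png")[140:260,280:400]
cv2.imwrite("pics/v9.png",np.hstack([cv2.resize(x,(400,400),interpolation=2) for x in(b,a)]))
a=np.radians(-99.34);X=np.array([np.cos(a),np.sin(a)]);Y=np.array([-X[1],X[0]])
for n in("c9","s9"):
    z=np.load(f"pics/{n}.npz");P=cloud(z["d"],(z["K"],z["R"],z["t"])).reshape(-1,3)
    q=P[:,:2]-[.5743,-.262];x=q@X;y=q@Y
    for lo in(-.09,-.07,-.045,-.02,.02,.045):
        k=(abs(x+.061)<.005)&(y>lo)&(y<lo+.02)&(P[:,2]>.055)
        if k.sum()>2:print(n,lo,k.sum(),np.median(P[k,2]).round(4))
    k=(abs(y)<.008)&(x<-.09)&(x>-.2)&(P[:,2]>.04);print("handle end x",np.percentile(x[k],1).round(4))
```

```text
c9 -0.09 12 0.0733
c9 -0.07 13 0.0714
c9 -0.045 16 0.0714
c9 -0.02 19 0.071
c9 0.02 20 0.0713
c9 0.045 19 0.0714
handle end x -0.1993
s9 -0.09 26 0.0685
s9 -0.07 31 0.0674
s9 -0.045 28 0.0662
s9 -0.02 28 0.0677
s9 0.02 26 0.0675
s9 0.045 23 0.0683
handle end x -0.1994
```

View pics/v9.png

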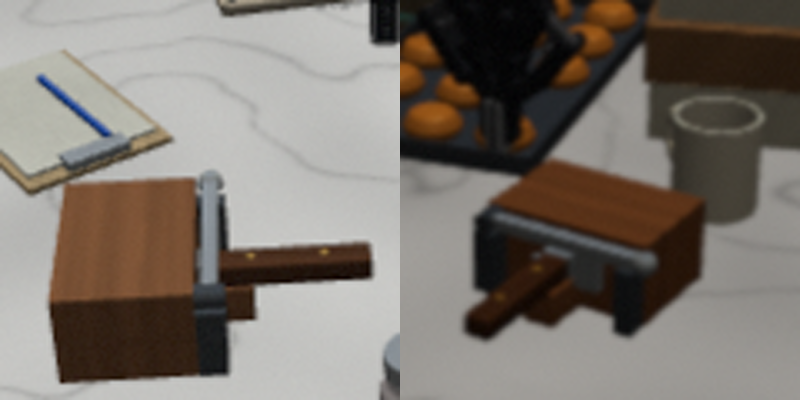

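The bar is level at z ≈ 70 mm along its whole length, with its foot behind the shoulder. The scraper is level in the slot and the robot is clear of everything, so I hand in.

```bash
python3 -c "
from station import *
print(sign_off())"
```

```text
the job is handed in; nothing more can be done
None
```

The scraper was drawn out, laid flat and let go, then slid fully into the slot with the bar down behind it; the job is handed in, but no verdict came back.

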